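Click the stop collar home on the die-set pillar

ROBOT

A 6-joint arm with a two-finger parallel gripper is mounted at the origin on the work surface. World frame = base frame: x ahead of the robot, y to its left, z up, the work surface at z = 0. Lengths are in m, angles in rad, forces in N, time in s.
With the tool pointing down it reaches from about 0.325 to 0.775 m from the base axis. Payload 9.3 kg.
Tool frame: the origin (TCP) lies on the mounting face of the last link; the fingertips stand 173 mm ahead of it and the grasp point (between the pads) lies 155 mm ahead of it (manip.tcp_to_grasp is the z of the grasp point in the tool frame, in m); z points along the fingers, y is the line along which they close (so a half turn about z gives the same grasp; the last joint's range is limited). The gripper opens to 85 mm and grips with 20 to 120 N. Pads are 22 mm wide; open, the fingers measure 114 mm over their backs; the gripper's body (76 mm by 85 mm) begins 54 mm behind the grasp point. The pads swing forward as they close: fully open they stand 13 mm farther back than shut.
Start: joints at [1.039, 0.259, 0.021, 1.334, 0, 1.418], TCP at [0.203, 0.511, 0.405] pointing down, gripper open.
Joint ranges: [-3.04, 3.04], [-0.91, 1.82], [-1.04, 1.36], [-1.92, 1.95], [-1.52, 1.45], [-3.14, 3.14]. Speed limits (rad/s): [2.22, 2.22, 2.79, 3.14, 3.14, 3.14].

INTERFACE

Orientations are given as a unit quaternion [w, x, y, z].
In Python, from bench import observe, vision, manip gives the robot as it stands.
- The arm moves only by the shell command python3 -m creep 'ROWS' [FORCE]. ROWS is JSON, a list of rows, each an object with "dp": the shift along the tool's x, y, z in m, a list of three; "turn": the turn about the tool's z in rad; "grip": the closure in counts, from 0 (fully open) to 255 (shut). In form: [{"dp": [dx, dy, dz], "turn": turn, "grip": grip}, ...]. A call has 1 to 8 rows; each row shifts and turns the commanded pose from where the row before left it, along the tool's axes as they then stand; what a row does not reach is not made up. A row lasts 1/12 s, in which the tool goes at most 41.7 mm and 7.16 degrees, less where a joint would pass 70% of its speed; a pose out of reach is approached as far as the arm can. A call with a gripper value outside its range is refused whole. The fingers move at their own pace and stop on an object; FORCE is the grip in N (left out, the last holds). Time passes only in rows, so rows that do not move let the fingers close. It gives the time, the measured TCP pose, the force, the opening and the grip force at its end, in the units of the state.
- observe(): the state, without advancing time (a new reading comes with each control period).
- vision.snapshot(name): name is "scene" or "side" or "wrist"; returns (picture, depth): 480x640x3 uint8, red, green, blue; 480x640 float32, m along the optical axis (not along the pixel's ray), 0 where there is no reading.
- vision.camera_model(name): a dict with "fx", "fy", "cx", "cy" (pixels), "extrinsics" (4x4, takes a point from camera to world coordinates); the wrist camera has in their place "hand_eye" (4x4, takes a point from camera to tool coordinates, whose origin is the TCP and whose axes are the flange's). Camera axes: x right, y up, looking along -z (the intrinsics and any distortion apply to the point x, -y, -z); pixel columns grow to the right and rows downward; lengths in m; the calibration is good to about 2 mm. The wrist camera is an equidistant fisheye: a pixel r from the principal point sees the ray r / f radians off the axis. A picture is of the moment at which its call begins: read the wrist's pose just before it. camera_model takes no time and is no camera call.
- manip.hand_in(): hands the job in; it is judged then, once.
Trained networks look in the newest picture that a camera, given by its name, has taken for a name from the list of things; names that differ only in an ending like _2 or _b are one class to them, and where a whole thing is asked for, a point or a joint stands for the part that bears it (a point fixed in the world has none). Each returns a list of dicts, best first, with "p" (0 to 1); they miss things now and then, are a little off and sometimes report something else, mostly with a low value. They report only what shows in the picture. A call takes as long as a camera call. They do not tell look-alikes from the thing itself.
- vision.trace(camera, name): "pixels" (480x640 bool, what is visible of it) and "pixel" ([row, column] in pixels, amid what is visible of it).
The state is a dict: "t": time; "q": joint angles; "dq": joint speeds; "joint_torque": joint torques, N m; "position": TCP position; "tool_rot": TCP orientation; "ft_force": force on the tool from outside, world axes, zero at the start; "wrist_torque": the same for the moment, N m; "grip_width": finger opening in m; "finger_force": force on a finger pad.
Only numpy, scipy, OpenCV 4.12 (cv2) and the standard library are available. Lean on these libraries where they do the work, as an engineer would, in place of code of your own. Each camera call takes 0.05 s, during which the arm holds its last target. There are 200 camera calls.

TASK

Take the black stop collar with the orange band out of the parts tray and slide it, band uppermost, down over the bare guide pillar of the die set until the pillar's two spring balls snap into the groove inside the collar; let go and leave it held there by the click. The balls sit at a different height each time, so feel for the click: first resistance, then a short stiff slide, then the snap - do not leave it short of the click or pushed on through it. Work gently, never ramming or forcing the collar sideways or end-on against the pillar or the die set (stay below 30 N), and leave the other things where they are.

Things in the scene. Friction and masses are not known exactly. Their poses are not given: they have to be found in the camera images.
- collar: the stop collar: black steel sleeve, 40 mm outside diameter, 54 mm tall, 100 to 200 g, bore 21.6 mm right through, both mouths flared to 26.6 mm over 4 mm; an orange band runs round it just under the top. It stands upright in the tray; best gripped across its diameter about 42 mm above its underside, as the pillar rises through it between the fingers. Origin: centre of its underside; z its axis, up
- collar_groove (a point): on the collar's axis, 16 mm above its underside: the middle of the V groove that runs all round inside the bore (8 mm wide at the bore, 2.5 mm deep). Seated, the balls stand level with this point. If let go with the groove within 3 mm of the balls, their springs centre it
- pillar_tip (a point): top centre of the die set's bare pillar, 145 mm above the bench: upright bright steel, 20 mm diameter (0.8 mm radial play in the collar), the top 8 mm tapered to 12 mm. Two brass spring balls, 10 mm diameter, stick out 2.5 mm on opposite sides at one height, somewhere between 14 and 58 mm below the tip (drawn anew, not reported); each is sprung out with about 8 N, 12 N pressed in
- pillar_root (a point): foot of the bare pillar, on the base plate's top, 25 mm above the bench; a foot ring 38 mm wide, 12 mm tall surrounds it. Felt sliding the collar down slowly: nothing; 4 to 14 N upward as the lower mouth rides over the balls; 0 to 3 N as they rub in the bore (at first perhaps a brief slack pull to 4 N); 12 mm below the first resistance the snap, a downward pull of 4 to 12 N, ending at the seat 15 to 16 mm below it; beyond, 4 to 14 N up
- die_set: die set lower shoe, fixed: grey base plate 120 (x) x 200 (y) x 25 mm with two upright steel pillars of equal height at y = -65 mm (the bare one, see pillar_tip) and y = +65 mm (it carries a brass flanged bush, 42 mm wide, up to 77 mm above the bench). The balls stick out along its y axis. Origin: centre of the plate's underside on the bench; z up
- tray: low grey parts tray, fixed, 150 (x) x 240 (y) mm, rim 12 mm high, inner floor 4 mm above the bench; holds collar and spacer. Origin: centre of its underside
- spacer: plain bright aluminium spacer sleeve, 40 mm outside, 30 mm tall, bore 25 mm, no band; stands in the tray beside the collar; not wanted. Origin: centre of its underside
- oil_bottle: white oil bottle with red cap, 44 mm wide, 110 mm tall; bystander. Origin: centre of its underside
- wrench: steel wrench lying on the bench; bystander. Origin: underside
- screwdriver: screwdriver with a green handle lying on the bench; bystander. Origin: underside
- sizing_die: black stepped steel cylinder, 38 mm wide, 75 mm tall; bystander. Origin: centre of its underside
- grease_tin: blue tin, 60 mm wide, 40 mm tall; bystander. Origin: centre of its underside
- gauge_block: bright steel block 30 x 50 x 20 mm; bystander. Origin: centre of its underside
There are look-alikes about, which are no part of the job. Leave any green, purple or red look-alike of the collar alone.

How it is judged:
On the way, in this order (a step that is already met when the one before it is completed fails the run):
1. the collar has been lifted clear of the tray (z of collar in the frame of tray above 0.04 m), for 0.1 s.
2. the collar is on the bare pillar, its underside at least 10 mm below the tip (horizontal distance between collar and pillar_tip below 0.003 m and z of collar in the frame of pillar_tip below -0.01 m and angle between collar's own z axis and vertical below 0.1 rad), for 0.1 s.
At the end, for the whole second after the job is handed in: the collar is at rest on the bare pillar, upright, band up, with the spring balls in its groove (the groove's middle, 16 mm above the underside, level with the balls within 2.5 mm, collar and pillar axes within 3 mm) (z of ball_a_c0 in the frame of collar between 0.0135 and 0.0185 m and horizontal distance between collar and pillar_tip below 0.003 m and z of pillar_tip in the frame of collar above 0.02 m and angle between collar's own z axis and vertical below 0.08 rad and linear speed of collar below 0.01 m/s); the robot touches nothing.
It fails at once if the collar was forced against the pillar or the die set with more than 30 N (contact force between collar and die_set above 30 N).
It fails at once if another thing was moved by more than 30 mm (distance of any of spacer, oil_bottle, wrench, screwdriver, sizing_die, grease_tin, gauge_block from where it was at the start of the episode above 0.03 m).
It also fails if it takes over 70 s, if anything falls off the work surface, if the arm or the gripper's body presses on something with over 40 N, if the wrist force passes 120 N, or if a joint passes its speed limit or range.

## Working session

There is one attempt and no reset: what is moved stays moved. The work goes in short steps, Python scripts to look and compute and a shell command to move; the robot and the scene stay as the last step left them, time stands still between calls to the robot, and variables do not carry over. Pictures are saved under pics/ and viewed, at most 10 in all, crops included, and the job is handed in when it is done.

```bash
mkdir -p pics; ls
cat > h.py <<'E'
from bench import observe, vision, manip
import numpy as np, cv2
from scipy.spatial.transform import Rotation as R
def T():
    o=observe(); M=np.eye(4); q=o["tool_rot"]
    M[:3,:3]=R.from_quat([q[1],q[2],q[3],q[0]]).as_matrix(); M[:3,3]=o["position"]; return M
def world(cam,pc,M=None):
    c=vision.camera_model(cam)
    E=np.array(c["extrinsics"]) if cam!="wrist" else M@np.array(c["hand_eye"])
    return pc@E[:3,:3].T+E[:3,3]
def ray(cam,px,M=None):  # px Nx2 (row,col) -> origin, camera-frame dirs, world dirs
    c=vision.camera_model(cam); px=np.atleast_2d(px).astype(float)
    x=(px[:,1]-c["cx"])/c["fx"]; y=(px[:,0]-c["cy"])/c["fy"]
    if cam=="wrist":
        r=np.hypot(x,y)+1e-12; d=np.c_[np.sin(r)*x/r,-np.sin(r)*y/r,-np.cos(r)]
    else: d=np.c_[x,-y,-np.ones_like(x)]
    E=np.array(c["extrinsics"]) if cam!="wrist" else M@np.array(c["hand_eye"])
    return E[:3,3],d,d@E[:3,:3].T
def pts(cam,px,dep,M=None):
    px=np.atleast_2d(px); o,d,w=ray(cam,px,M); z=dep[px[:,0],px[:,1]]
    s=z/-d[:,2]; ok=z>0
    return (o+w*s[:,None])[ok]
def snap(cam,name):
    M=T(); p,d=vision.snapshot(cam); cv2.imwrite("pics/"+name+".png",p[:,:,::-1]); return p,d,M
E
python3 - <<'E'
from h import *
for c in ("scene","side"):
    m=vision.camera_model(c); print(c,{k:(np.round(v,3).tolist()) for k,v in m.items() if k!='name' and not isinstance(v,str)})
m=vision.camera_model("wrist");print(m)
ims=[]
for c in ("scene","side"):
    p,d,M=snap(c,c)
    for n in ("collar","spacer","pillar_tip","die_set","tray"):
        for r in vision.trace(c,n)[:4]:
            px=np.argwhere(r["pixels"]); P=pts(c,px,d)
            print(c,n,round(r["p"],2),np.round(r["pixel"]),len(px),np.round(np.median(P,0),3) if len(P) else None,np.round(np.percentile(P,[2,98],axis=0),3).tolist() if len(P) else None)
E
```

```text
pics
scene {'fx': 516.49, 'fy': 516.49, 'cx': 315.159, 'cy': 240.382, 'extrinsics': [[-0.844, -0.424, 0.328, 0.937], [0.536, -0.657, 0.531, 0.604], [-0.01, 0.624, 0.781, 0.988], [0.0, 0.0, 0.0, 1.0]]}
side {'fx': 615.317, 'fy': 615.317, 'cx': 322.668, 'cy': 239.808, 'extrinsics': [[0.957, 0.17, -0.237, 0.212], [-0.291, 0.603, -0.743, -1.075], [0.017, 0.78, 0.626, 0.999], [0.0, 0.0, 0.0, 1.0]]}
{'fx': 371.64829954431775, 'fy': 371.64829954431775, 'cx': 324.0734521559092, 'cy': 236.86386579207397, 'hand_eye': array([[ 1.60457934e-03,  9.57667008e-01,  2.87873803e-01,
         7.22671651e-02],
       [ 9.99998534e-01, -1.36443640e-03, -1.03483283e-03,
         4.17644188e-04],
       [-5.98239762e-04,  2.87875041e-01, -9.57667794e-01,
         3.17568283e-02],
       [ 0.00000000e+00,  0.00000000e+00,  0.00000000e+00,
         1.00000000e+00]])}
scene collar 0.98 [235. 388.] 405 [0.386 0.036 0.041] [[0.362, 0.011, 0.002], [0.399, 0.05, 0.057]]
scene collar 0.77 [272. 394.] 446 [0.435 0.136 0.042] [[0.414, 0.112, 0.002], [0.449, 0.151, 0.057]]
scene collar 0.75 [237. 348.] 390 [ 0.457 -0
[... 790 characters left out ...]
r 0.72 [229. 312.] 359 [0.561 0.108 0.042] [[0.544, 0.099, 0.007], [0.58, 0.138, 0.06]]
side collar 0.56 [238. 260.] 372 [0.429 0.116 0.038] [[0.411, 0.107, -0.0], [0.448, 0.146, 0.054]]
side spacer 0.63 [205. 315.] 206 [0.603 0.221 0.024] [[0.585, 0.211, 0.003], [0.62, 0.25, 0.035]]
side spacer 0.63 [236. 394.] 346 [0.744 0.009 0.058] [[0.73, -0.002, 0.004], [0.764, 0.031, 0.076]]
side pillar_tip 0.82 [308. 353.] 4337 [ 0.575 -0.179  0.025] [[0.518, -0.259, 0.003], [0.645, -0.067, 0.137]]
side die_set 0.57 [306. 352.] 4345 [ 0.575 -0.179  0.025] [[0.519, -0.259, 0.002], [0.645, -0.065, 0.136]]
side tray 0.59 [229. 323.] 2572 [0.589 0.153 0.003] [[0.498, 0.044, -0.003], [0.681, 0.29, 0.012]]
```

Run:
```python
from h import *
a=cv2.imread("pics/scene.png")[170:380,230:440]; b=cv2.imread("pics/side.png")[180:390,220:430]
cv2.imwrite("pics/crop.png",np.hstack([cv2.resize(x,(400,400),interpolation=cv2.INTER_CUBIC) for x in (a,b)]))
for c in ("scene","side"):
    p,d,M=snap(c,c+"2"); g=np.argwhere(d>0); P=pts(c,g,d)
    k=(P[:,0]>.5)&(P[:,0]<.67)&(P[:,1]>-.27)&(P[:,1]<-.03)&(P[:,2]>.085)&(P[:,2]<.2)
    Q=P[k]; G=g[k]
    s=Q[:,1]<np.median([Q[:,1].min(),Q[:,1].max()])
    for n,m in (("y-",s),("y+",~s)):
        print(c,n,m.sum(),np.round(np.median(Q[m],0),4),Q[m].min(0).round(3),Q[m].max(0).round(3),"px",G[m].min(0),G[m].max(0))
    k=(np.hypot(P[:,0]-.563,P[:,1]-.121)<.026)&(P[:,2]>.05); Q=P[k]; print("collar",Q[:,2].max(),cv2.minEnclosingCircle(Q[:,:2].astype(np.float32)))
    r=[r for r in vision.trace(c,"tray")]; 
    k=(P[:,0]>.5)&(P[:,0]<.65)&(P[:,1]>-.26)&(P[:,1]<-.05)&(P[:,2]>.02)&(P[:,2]<.03)
    print("plate",cv2.minAreaRect(P[k][:,:2].astype(np.float32)))
```

```text
scene y- 177 [ 0.5926 -0.2128  0.1194] [ 0.58  -0.227  0.085] [ 0.6   -0.206  0.148] px [170 252] [192 261]
scene y+ 183 [ 0.5765 -0.084   0.1219] [ 0.564 -0.097  0.086] [ 0.584 -0.078  0.149] px [201 285] [223 294]
collar 0.06429397869281028 ((0.5639370679855347, 0.1214178204536438), 0.02159799635410309)
plate ((0.5823407769203186, -0.15405511856079102), (0.12200050055980682, 0.20519258081912994), 6.800667762756348)
side y- 230 [ 0.5879 -0.2265  0.1192] [ 0.581 -0.235  0.085] [ 0.601 -0.212  0.146] px [281 365] [307 375]
side y+ 203 [ 0.5726 -0.0977  0.1183] [ 0.564 -0.104  0.086] [ 0.584 -0.083  0.146] px [244 339] [268 348]
collar 0.061394568290961016 ((0.5639533400535583, 0.11950760334730148), 0.023949922993779182)
plate ((0.5825006365776062, -0.15692070126533508), (0.12138452380895615, 0.2029372900724411), 6.923465728759766)
```

View pics/crop.png

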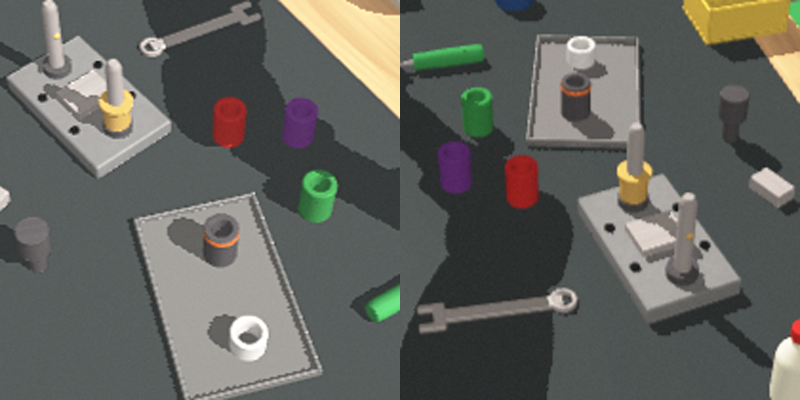

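In the scene picture the collar class shows four candidates: red (237,348), purple (235,388), green (272,394) and black with an orange band (295,349). The last one fits: it is in the tray beside the spacer, with its band near the top, and the crop confirms it. The bare pillar is the one without the brass bush, at about (0.590,-0.220), with a brass ball showing.

```bash
cat >> h.py <<'E'
def to(x,y,z):
    M=T(); print("pos",M[:3,3].round(4),"z",M[:3,2].round(3),"x",M[:3,0].round(3),"dtool",(M[:3,:3].T@(np.array([x,y,z])-M[:3,3])).round(4))
E
python3 - <<'E'
from h import *
o=observe(); print({k:np.round(v,3).tolist() for k,v in o.items()}, manip.tcp_to_grasp)
to(.564,.121,.33); to(.59,-.22,.4)
E
```

```text
{'t': 0.8, 'q': [1.039, 0.259, 0.021, 1.334, 0.0, 1.418], 'dq': [-0.001, -0.001, 0.001, -0.001, -0.001, -0.0], 'joint_torque': [0.003, -55.532, 34.472, 0.001, -0.0, -0.0], 'position': [0.203, 0.511, 0.405], 'tool_rot': [-0.0, 0.188, 0.982, -0.0], 'ft_force': [-0.016, 0.293, -0.043], 'wrist_torque': [0.049, 0.022, 0.026], 'finger_force': 0.0, 'grip_width': 0.086} 0.1547
pos [0.2034 0.511  0.4047] z [-0. -0. -1.] x [-0.929  0.37   0.   ] dtool [-0.4793 -0.229   0.0747]
pos [0.2034 0.511  0.4047] z [-0. -0. -1.] x [-0.929  0.37   0.   ] dtool [-0.6295 -0.5362  0.0047]
```

```bash
python3 -m creep '[{"dp":[-0.034,-0.0164,0.005],"turn":0,"grip":0},{"dp":[-0.034,-0.0164,0.005],"turn":0,"grip":0},{"dp":[-0.034,-0.0164,0.005],"turn":0,"grip":0},{"dp":[-0.034,-0.0164,0.005],"turn":0,"grip":0},{"dp":[-0.034,-0.0164,0.005],"turn":0,"grip":0},{"dp":[-0.034,-0.0164,0.005],"turn":0,"grip":0},{"dp":[-0.034,-0.0164,0.005],"turn":0,"grip":0},{"dp":[-0.034,-0.0164,0.005],"turn":0,"grip":0}]' 30
python3 -m creep '[{"dp":[-0.034,-0.0164,0.005],"turn":0,"grip":0},{"dp":[-0.034,-0.0164,0.005],"turn":0,"grip":0},{"dp":[-0.034,-0.0164,0.005],"turn":0,"grip":0},{"dp":[-0.034,-0.0164,0.005],"turn":0,"grip":0},{"dp":[-0.034,-0.0164,0.005],"turn":0,"grip":0},{"dp":[-0.034,-0.0164,0.005],"turn":0,"grip":0},{"dp":[0,0,0],"turn":0,"grip":0},{"dp":[0,0,0],"turn":0,"grip":0}]'
cat >> h.py <<'E'
def circ(P,lo,hi,r,x,y,rad=.03):
    from scipy.optimize import least_squares
    k=(np.hypot(P[:,0]-x,P[:,1]-y)<rad)&(P[:,2]>lo)&(P[:,2]<hi); Q=P[k][:,:2]
    s=least_squares(lambda c:np.hypot(*(Q-c).T)-r,[x,y],loss="soft_l1",f_scale=.001); return s.x.round(4),k.sum(),round(float(np.abs(s.fun).mean()),5)
E
python3 - <<'E'
from h import *
p,d,M=snap("wrist","w1"); to(.564,.121,.2)
g=np.argwhere(d>0); P=pts("wrist",g,d,M)
for r in vision.trace("wrist","collar"):
    px=np.argwhere(r["pixels"]); Q=pts("wrist",px,d,M); print(r["p"],np.round(r["pixel"]),np.median(Q,0).round(3))
    top=Q[Q[:,2]>np.percentile(Q[:,2],98)-.004]; print(" top z",np.percentile(Q[:,2],98).round(4),cv2.minEnclosingCircle(top[:,:2].astype(np.float32)))
print(circ(P,.01,.05,.02,.564,.121))
E
```

```text
t: 1.47
position: [0.4085, 0.2869, 0.3647]
tool_rot: [0.0, 0.188, 0.982, 0.0]
ft_force: [0.7, 1.2, 0.1]
grip_width: 0.0855
finger_force: 0.0
t: 2.13
position: [0.5618, 0.1199, 0.3338]
tool_rot: [-0.001, 0.19, 0.982, -0.0]
ft_force: [0.1, -0.9, 0.8]
grip_width: 0.085
finger_force: 0.0
pos [0.561  0.121  0.3342] z [-0.001  0.    -1.   ] x [-0.929  0.371  0.001] dtool [-0.0029  0.0011  0.1342]
0.76 [ 53. 263.] [0.431 0.131 0.052]
 top z 0.0542 ((0.4313378632068634, 0.1308300644159317), 0.020434562116861343)
0.7 [235. 325.] [0.563 0.123 0.056]
 top z 0.0581 ((0.5640692710876465, 0.12258872389793396), 0.020611776039004326)
0.64 [168. 117.] [ 0.456 -0.009  0.045]
 top z 0.054 ((0.4545108377933502, -0.01801052875816822), 0.020724669098854065)
0.57 [ 63. 133.] [0.385 0.035 0.045]
 top z 0.054 ((0.38056111335754395, 0.030369143933057785), 0.020969299599528313)
0.53 [222. 480.] [0.602 0.233 0.031]
 top z 0.0343 ((0.6041313409805298, 0.23450890183448792), 0.020285233855247498)
0.51 [319.  93.] [ 0.564 -0.098  0.025]
 top z 0.1366 ((0.5669276714324951, -0.07062776386737823), 0.14982853829860687)
(array([0.556 , 0.1183]), np.int64(890), 0.00387)
```

View pics/w1.png

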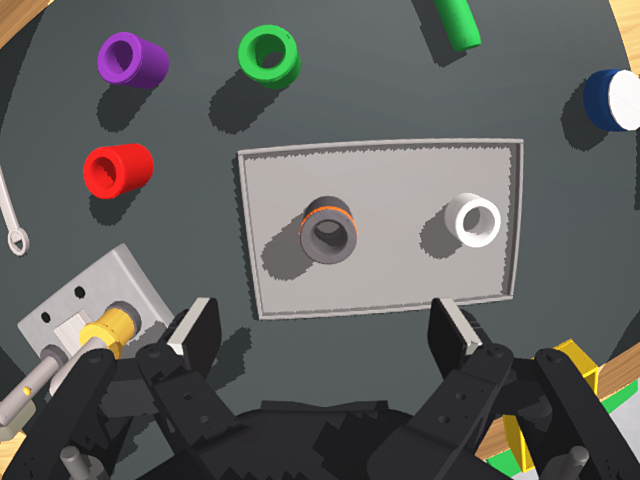

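The wrist picture shows the banded collar at (235,328) with its top at z 0.058, so the underside is at 0.004, as expected. The spacer is at (222,475). I'm descending to grasp it.

```bash
python3 -m creep '[{"dp":[-0.0022,0.0025,0.03],"turn":0,"grip":0},{"dp":[0,0,0.03],"turn":0,"grip":0},{"dp":[0,0,0.03],"turn":0,"grip":0},{"dp":[0,0,0.025],"turn":0,"grip":0},{"dp":[0,0,0.012],"turn":0,"grip":0},{"dp":[0,0,0.006],"turn":0,"grip":0},{"dp":[0,0,0],"turn":0,"grip":0},{"dp":[0,0,0],"turn":0,"grip":0}]' 40
python3 -m creep '[{"dp":[0,0,0],"turn":0,"grip":100},{"dp":[0,0,0],"turn":0,"grip":150},{"dp":[0,0,0],"turn":0,"grip":200},{"dp":[0,0,0],"turn":0,"grip":200},{"dp":[0,0,0],"turn":0,"grip":200},{"dp":[0,0,0],"turn":0,"grip":200},{"dp":[0,0,0],"turn":0,"grip":200},{"dp":[0,0,0],"turn":0,"grip":200}]' 40
```

```text
t: 2.9
position: [0.5636, 0.1239, 0.2026]
tool_rot: [0.0, 0.188, 0.982, 0.0]
ft_force: [-0.7, -0.1, -0.0]
grip_width: 0.0854
finger_force: 0.0
t: 3.57
position: [0.5639, 0.1231, 0.2027]
tool_rot: [0.001, 0.188, 0.982, 0.0]
ft_force: [-2.1, 0.1, 6.1]
grip_width: 0.0394
finger_force: 39.9
```

```bash
python3 -m creep '[{"dp":[0,0,-0.01],"turn":0,"grip":200},{"dp":[0,0,-0.03],"turn":0,"grip":200},{"dp":[0,0,-0.04],"turn":0,"grip":200},{"dp":[0,0,-0.04],"turn":0,"grip":200},{"dp":[0,0,-0.04],"turn":0,"grip":200},{"dp":[0,0,-0.03],"turn":0,"grip":200},{"dp":[0,0,-0.01],"turn":0,"grip":200},{"dp":[0,0,0],"turn":0,"grip":200}]' 60
python3 - <<'E'
from h import *
to(.59,-.22,.4); print(observe()["ft_force"],observe()["grip_width"],observe()["q"])
E
```

```text
t: 4.23
position: [0.5637, 0.1231, 0.4051]
tool_rot: [0.003, 0.188, 0.982, 0.001]
ft_force: [-0.1, 0.5, -2.4]
grip_width: 0.0386
finger_force: 60.6
pos [0.5637 0.1231 0.4051] z [ 0.006  0.    -1.   ] x [-0.929  0.37  -0.005] dtool [-0.1513 -0.3091  0.0052]
[-0.10007611  0.46297034 -2.44036093] 0.0386369490778434 [ 6.96788284e-02  3.02877755e-01  8.51227884e-02  1.34750725e+00
 -3.79033045e-05  4.48493702e-01]
```

```bash
python3 -m creep '[{"dp":[-0.0076,-0.0155,0],"turn":0,"grip":200},{"dp":[-0.015,-0.031,0],"turn":0,"grip":200},{"dp":[-0.015,-0.031,0],"turn":0,"grip":200},{"dp":[-0.015,-0.031,0],"turn":0,"grip":200},{"dp":[-0.015,-0.031,0],"turn":0,"grip":200},{"dp":[-0.015,-0.031,0],"turn":0,"grip":200},{"dp":[-0.015,-0.031,0],"turn":0,"grip":200},{"dp":[-0.015,-0.031,0],"turn":0,"grip":200}]'
python3 -m creep '[{"dp":[-0.015,-0.031,0],"turn":0,"grip":200},{"dp":[-0.015,-0.031,0],"turn":0,"grip":200},{"dp":[-0.0087,-0.0146,0],"turn":0,"grip":200},{"dp":[0,0,0],"turn":0,"grip":200},{"dp":[0,0,0],"turn":0,"grip":200},{"dp":[0,0,0],"turn":0,"grip":200}]'
python3 - <<'E'
from h import *
to(.59,-.22,.4)
ims=[]
for c in ("scene","side"):
    p,d,M=snap(c,c+"3"); ims.append(p[:,:,::-1])
    g=np.argwhere(d>0); P=pts(c,g,d)
    k=(P[:,0]>.57)&(P[:,0]<.61)&(P[:,1]>-.24)&(P[:,1]<-.2)
    for lo,hi,r in ((.09,.135,.01),(.205,.225,.02),(.19,.23,.02)):
        print(c,(lo,hi),circ(P,lo,hi,r,.59,-.22,.035))
    px=g[k&(P[:,2]>.05)]; print(px.min(0),px.max(0))
cv2.imwrite("pics/c3.png",np.hstack([cv2.resize(im[a:a+160,b:b+160],(400,400),interpolation=cv2.INTER_CUBIC) for im,a,b in zip(ims,(100,190),(180,300))]))
E
```

```text
t: 4.9
position: [0.582, -0.1362, 0.3997]
tool_rot: [-0.002, 0.188, 0.982, 0.0]
ft_force: [1.2, 1.3, -1.0]
grip_width: 0.0389
finger_force: 60.6
t: 5.4
position: [0.5899, -0.2192, 0.4007]
tool_rot: [-0.001, 0.188, 0.982, 0.0]
ft_force: [-0.6, 0.4, -1.5]
grip_width: 0.0383
finger_force: 60.6
pos [ 0.5899 -0.2192  0.4007] z [-0.002  0.001 -1.   ] x [-0.929  0.37   0.002] dtool [-0.0004 -0.0007  0.0007]
scene (0.09, 0.135) (array([ 0.5895, -0.2197]), np.int64(115), 0.00113)
scene (0.205, 0.225) (array([ 0.588 , -0.2202]), np.int64(114), 0.00099)
scene (0.19, 0.23) (array([ 0.588 , -0.2202]), np.int64(152), 0.00109)
[  9 227] [201 263]
side (0.09, 0.135) (array([ 0.5917, -0.2197]), np.int64(157), 0.00113)
side (0.205, 0.225) (array([ 0.59  , -0.2191]), np.int64(143), 0.00104)
side (0.19, 0.23) (array([ 0.59 , -0.219]), np.int64(186), 0.0012)
[ 22 363] [318 409]
```

View pics/c3.png

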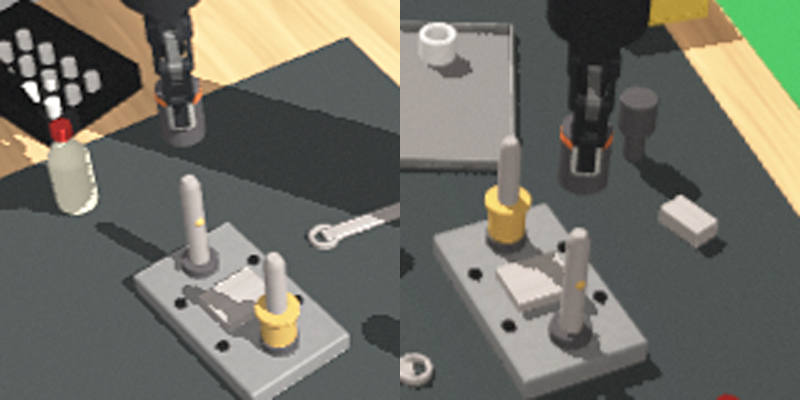

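The crops show the collar upright in the fingers above the bare pillar, with a brass ball visible on it at scene about (189,260) and side about (305,372). I'll estimate the ball height as a guide.

Run:
```python
from h import *
for c,(r0,c0) in (("scene",(189,260)),("side",(305,372))):
    im=cv2.imread(f"pics/{c}3.png").astype(int); w=im[r0-8:r0+9,c0-8:c0+9]; s=w[:,:,2]-w[:,:,0]
    k=np.argwhere(s>40); px=k.mean(0)+[r0-8,c0-8]; o,d,D=ray(c,px); D=D[0]
    n=np.array([.5906,-.2197]); t=np.dot(n-o[:2],D[:2])/np.dot(D[:2],D[:2])  # closest to the axis
    # tip silhouette check: ray at the nearest approach, ball ~11 mm nearer the camera
    h=np.hypot(*D[:2]); print(c,len(k),px.round(1),"axis z",round((o+t*D)[2],4),"surface z",round((o+(t-.010/h)*D)[2],4), "lateral mm",((o+t*D)[:2]-n).round(4))
to(.5916,-.2197,.36)
```

```text
scene 14 [188.5 259.5] axis z 0.0872 surface z 0.0973 lateral mm [-0.0049  0.0021]
side 13 [303.6 371.5] axis z 0.0842 surface z 0.094 lateral mm [ 0.0051 -0.0023]
pos [ 0.59   -0.2186  0.4015] z [-0.001  0.001 -1.   ] x [-0.93   0.368  0.001] dtool [-0.0019 -0.0004  0.0415]
```

```bash
python3 -m creep '[{"dp":[-0.0012,-0.0003,0.015],"turn":0,"grip":200},{"dp":[0,0,0.02],"turn":0,"grip":200},{"dp":[0,0,0.01],"turn":0,"grip":200},{"dp":[0,0,0.004],"turn":0,"grip":200},{"dp":[0,0,0.004],"turn":0,"grip":200},{"dp":[0,0,0.003],"turn":0,"grip":200},{"dp":[0,0,0],"turn":0,"grip":200}]'
python3 -m creep '[{"dp":[0,0,0.002],"turn":0,"grip":200},{"dp":[0,0,0.002],"turn":0,"grip":200},{"dp":[0,0,0],"turn":0,"grip":200}]'
python3 -m creep '[{"dp":[0,0,0.002],"turn":0,"grip":200},{"dp":[0,0,0.002],"turn":0,"grip":200},{"dp":[0,0,0],"turn":0,"grip":200}]'
python3 - <<'E'
from h import *
for c in ("scene","side"):
    p,d,M=snap(c,c+"4"); g=np.argwhere(d>0); P=pts(c,g,d)
    for lo,hi,r in ((.085,.13,.01),(.145,.17,.02)): print(c,(lo,hi),circ(P,lo,hi,r,.59,-.22,.035))
E
```

```text
t: 6.08
position: [0.5911, -0.2205, 0.3458]
tool_rot: [0.0, 0.188, 0.982, -0.0]
ft_force: [0.8, 0.4, -0.6]
grip_width: 0.0388
finger_force: 60.6
t: 6.33
position: [0.591, -0.2208, 0.3416]
tool_rot: [0.0, 0.188, 0.982, -0.0]
ft_force: [0.3, 1.4, -0.9]
grip_width: 0.0384
finger_force: 60.6
t: 6.58
position: [0.5909, -0.2207, 0.3373]
tool_rot: [-0.0, 0.188, 0.982, 0.0]
ft_force: [0.6, 0.7, -1.8]
grip_width: 0.0382
finger_force: 60.6
scene (0.085, 0.13) (array([ 0.589 , -0.2203]), np.int64(106), 0.00113)
scene (0.145, 0.17) (array([ 0.5893, -0.2214]), np.int64(105), 0.00127)
side (0.085, 0.13) (array([ 0.5915, -0.2196]), np.int64(140), 0.00123)
side (0.145, 0.17) (array([ 0.5911, -0.2218]), np.int64(147), 0.00157)
```

```bash
python3 -m creep '[{"dp":[0.0003,0.001,0.002],"turn":0,"grip":200},{"dp":[0,0,0.002],"turn":0,"grip":200},{"dp":[0,0,0],"turn":0,"grip":200}]'
python3 -m creep '[{"dp":[0,0,0.001],"turn":0,"grip":200},{"dp":[0,0,0.001],"turn":0,"grip":200},{"dp":[0,0,0],"turn":0,"grip":200}]'
python3 -m creep '[{"dp":[0,0,0.001],"turn":0,"grip":200},{"dp":[0,0,0.001],"turn":0,"grip":200},{"dp":[0,0,0],"turn":0,"grip":200}]'
```

```text
t: 6.93
position: [0.591, -0.2196, 0.3332]
tool_rot: [-0.0, 0.188, 0.982, 0.0]
ft_force: [-0.5, 0.2, -0.2]
grip_width: 0.039
finger_force: 60.6
t: 7.18
position: [0.5911, -0.2196, 0.3314]
tool_rot: [-0.0, 0.188, 0.982, 0.0]
ft_force: [-0.1, 0.2, -1.3]
grip_width: 0.0384
finger_force: 60.6
t: 7.43
position: [0.591, -0.2197, 0.3295]
tool_rot: [-0.0, 0.188, 0.982, 0.0]
ft_force: [-0.3, -0.1, -0.9]
grip_width: 0.0384
finger_force: 60.6
```

```bash
for i in 1 2 3 4; do :; done; python3 -m creep '[{"dp":[0,0,0.002],"turn":0,"grip":200},{"dp":[0,0,0.002],"turn":0,"grip":200},{"dp":[0,0,0.002],"turn":0,"grip":200},{"dp":[0,0,0],"turn":0,"grip":200}]'
python3 -m creep '[{"dp":[0,0,0.002],"turn":0,"grip":200},{"dp":[0,0,0.002],"turn":0,"grip":200},{"dp":[0,0,0.002],"turn":0,"grip":200},{"dp":[0,0,0],"turn":0,"grip":200}]'
python3 -m creep '[{"dp":[0,0,0.002],"turn":0,"grip":200},{"dp":[0,0,0.002],"turn":0,"grip":200},{"dp":[0,0,0.002],"turn":0,"grip":200},{"dp":[0,0,0],"turn":0,"grip":200}]'
python3 -m creep '[{"dp":[0,0,0.002],"turn":0,"grip":200},{"dp":[0,0,0.002],"turn":0,"grip":200},{"dp":[0,0,0.002],"turn":0,"grip":200},{"dp":[0,0,0],"turn":0,"grip":200}]'
```

```text
t: 7.77
position: [0.591, -0.2196, 0.3231]
tool_rot: [-0.0, 0.188, 0.982, 0.0]
ft_force: [0.2, -1.2, -1.5]
grip_width: 0.0386
finger_force: 60.6
t: 8.1
position: [0.591, -0.2196, 0.3171]
tool_rot: [-0.0, 0.188, 0.982, 0.0]
ft_force: [-0.0, -0.4, -1.8]
grip_width: 0.0387
finger_force: 60.6
t: 8.43
position: [0.591, -0.2196, 0.3112]
tool_rot: [-0.0, 0.188, 0.982, 0.0]
ft_force: [-0.5, 0.5, -0.8]
grip_width: 0.0384
finger_force: 60.6
t: 8.77
position: [0.591, -0.2196, 0.3052]
tool_rot: [-0.0, 0.188, 0.982, 0.0]
ft_force: [0.9, -0.4, -1.5]
grip_width: 0.0384
finger_force: 60.6
```

Free slide; baseline Fz is about -1.3. Contact is expected near 0.293, so I'm switching to 1 mm steps.

```bash
python3 -m creep '[{"dp":[0,0,0.002],"turn":0,"grip":200},{"dp":[0,0,0.002],"turn":0,"grip":200},{"dp":[0,0,0],"turn":0,"grip":200}]' | grep -E "pos|ft"
python3 -m creep '[{"dp":[0,0,0.002],"turn":0,"grip":200},{"dp":[0,0,0],"turn":0,"grip":200}]'| grep -E "pos|ft"
python3 -m creep '[{"dp":[0,0,0.001],"turn":0,"grip":200},{"dp":[0,0,0],"turn":0,"grip":200}]'| grep -E "pos|ft"
python3 -m creep '[{"dp":[0,0,0.001],"turn":0,"grip":200},{"dp":[0,0,0],"turn":0,"grip":200}]'| grep -E "pos|ft"
python3 -m creep '[{"dp":[0,0,0.001],"turn":0,"grip":200},{"dp":[0,0,0],"turn":0,"grip":200}]'| grep -E "pos|ft"
python3 -m creep '[{"dp":[0,0,0.001],"turn":0,"grip":200},{"dp":[0,0,0],"turn":0,"grip":200}]'| grep -E "pos|ft"
python3 -m creep '[{"dp":[0,0,0.001],"turn":0,"grip":200},{"dp":[0,0,0],"turn":0,"grip":200}]'| grep -E "pos|ft"
python3 -m creep '[{"dp":[0,0,0.001],"turn":0,"grip":200},{"dp":[0,0,0],"turn":0,"grip":200}]'| grep -E "pos|ft"
```

```text
position: [0.591, -0.2196, 0.3012]
ft_force: [-0.6, 0.4, -0.4]
position: [0.591, -0.2196, 0.2993]
ft_force: [0.8, -0.6, -1.5]
position: [0.5911, -0.2197, 0.2985]
ft_force: [0.2, -0.4, -1.5]
position: [0.5911, -0.2196, 0.2975]
ft_force: [0.1, 0.2, -1.7]
position: [0.5911, -0.2196, 0.2965]
ft_force: [0.1, -0.4, -2.0]
position: [0.591, -0.2197, 0.2956]
ft_force: [1.0, -0.3, -0.2]
position: [0.591, -0.2197, 0.2945]
ft_force: [0.1, -0.4, -1.4]
position: [0.591, -0.2196, 0.2935]
ft_force: [0.0, 0.9, -0.2]
```

```bash
python3 -m creep '[{"dp":[0,0,0.001],"turn":0,"grip":200},{"dp":[0,0,0],"turn":0,"grip":200}]' | grep -E "pos|ft"
python3 -m creep '[{"dp":[0,0,0.001],"turn":0,"grip":200},{"dp":[0,0,0],"turn":0,"grip":200}]'| grep -E "pos|ft"
python3 -m creep '[{"dp":[0,0,0.001],"turn":0,"grip":200},{"dp":[0,0,0],"turn":0,"grip":200}]'| grep -E "pos|ft"
python3 -m creep '[{"dp":[0,0,0.001],"turn":0,"grip":200},{"dp":[0,0,0],"turn":0,"grip":200}]'| grep -E "pos|ft"
python3 -m creep '[{"dp":[0,0,0.001],"turn":0,"grip":200},{"dp":[0,0,0],"turn":0,"grip":200}]'| grep -E "pos|ft"
python3 -m creep '[{"dp":[0,0,0.001],"turn":0,"grip":200},{"dp":[0,0,0],"turn":0,"grip":200}]'| grep -E "pos|ft"
```

```text
position: [0.591, -0.2194, 0.2926]
ft_force: [0.3, 2.3, 0.2]
position: [0.5911, -0.2194, 0.292]
ft_force: [-0.7, 3.3, 3.3]
position: [0.5912, -0.2195, 0.2911]
ft_force: [0.8, 2.0, 4.1]
position: [0.5912, -0.2196, 0.29]
ft_force: [-0.1, 2.7, 6.2]
position: [0.5912, -0.2197, 0.289]
ft_force: [0.3, 3.0, 1.9]
position: [0.5911, -0.2196, 0.2874]
ft_force: [1.3, 2.2, 0.1]
```

First resistance came at about 0.2925, with a peak of 7 N over baseline, and the balls are now rubbing in the bore. I expect the snap near 0.280 and the seat near 0.277.

```bash
python3 -m creep '[{"dp":[0,0,0.001],"turn":0,"grip":200},{"dp":[0,0,0.001],"turn":0,"grip":200},{"dp":[0,0,0],"turn":0,"grip":200}]' | grep -E "pos|ft"
python3 -m creep '[{"dp":[0,0,0.001],"turn":0,"grip":200},{"dp":[0,0,0.001],"turn":0,"grip":200},{"dp":[0,0,0],"turn":0,"grip":200}]' | grep -E "pos|ft"
python3 -m creep '[{"dp":[0,0,0.001],"turn":0,"grip":200},{"dp":[0,0,0],"turn":0,"grip":200}]'| grep -E "pos|ft"
python3 -m creep '[{"dp":[0,0,0.001],"turn":0,"grip":200},{"dp":[0,0,0],"turn":0,"grip":200}]'| grep -E "pos|ft"
python3 -m creep '[{"dp":[0,0,0.0007],"turn":0,"grip":200},{"dp":[0,0,0],"turn":0,"grip":200}]'| grep -E "pos|ft"
python3 -m creep '[{"dp":[0,0,0.0007],"turn":0,"grip":200},{"dp":[0,0,0],"turn":0,"grip":200}]'| grep -E "pos|ft"
```

```text
position: [0.591, -0.2197, 0.2851]
ft_force: [-0.4, 2.2, -1.1]
position: [0.591, -0.2196, 0.2832]
ft_force: [0.9, 1.7, -1.8]
position: [0.5911, -0.2196, 0.2823]
ft_force: [1.3, 1.5, -3.3]
position: [0.591, -0.2196, 0.281]
ft_force: [1.0, 1.8, -5.5]
position: [0.5909, -0.2196, 0.2802]
ft_force: [1.0, 1.1, -9.0]
position: [0.5909, -0.2196, 0.2797]
ft_force: [0.6, 1.7, -8.7]
```

The snap's downward pull has begun. I'm following it to the seat, where Fz should return to about -1.3.

```bash
python3 -m creep '[{"dp":[0,0,0.0007],"turn":0,"grip":200},{"dp":[0,0,0],"turn":0,"grip":200}]'| grep -E "pos|ft"
python3 -m creep '[{"dp":[0,0,0.0007],"turn":0,"grip":200},{"dp":[0,0,0],"turn":0,"grip":200}]'| grep -E "pos|ft"
python3 -m creep '[{"dp":[0,0,0.0007],"turn":0,"grip":200},{"dp":[0,0,0],"turn":0,"grip":200},{"dp":[0,0,0],"turn":0,"grip":200}]'| grep -E "pos|ft"
```

```text
position: [0.591, -0.2196, 0.2794]
ft_force: [-0.9, 2.6, -6.0]
position: [0.591, -0.2195, 0.2787]
ft_force: [1.2, 2.9, -8.2]
position: [0.591, -0.2194, 0.2779]
ft_force: [0.5, 4.6, -6.8]
```

```bash
python3 -m creep '[{"dp":[0,0,0.0005],"turn":0,"grip":200},{"dp":[0,0,0],"turn":0,"grip":200},{"dp":[0,0,0],"turn":0,"grip":200}]'| grep -E "pos|ft"
python3 -m creep '[{"dp":[0,0,0.0005],"turn":0,"grip":200},{"dp":[0,0,0],"turn":0,"grip":200},{"dp":[0,0,0],"turn":0,"grip":200}]'| grep -E "pos|ft"
```

```text
position: [0.591, -0.2195, 0.2776]
ft_force: [-0.3, 5.5, -6.2]
position: [0.591, -0.2195, 0.2773]
ft_force: [0.3, 5.3, -5.5]
```

About 1 mm or less from the seat, well within the 3 mm self-centring range. One more half step, then release.

```bash
python3 -m creep '[{"dp":[0,0,0.0005],"turn":0,"grip":200},{"dp":[0,0,0],"turn":0,"grip":200},{"dp":[0,0,0],"turn":0,"grip":200}]' 20 | grep -E "pos|ft"
python3 -m creep '[{"dp":[0,0,0],"turn":0,"grip":120},{"dp":[0,0,0],"turn":0,"grip":80},{"dp":[0,0,0],"turn":0,"grip":40},{"dp":[0,0,0],"turn":0,"grip":0},{"dp":[0,0,0],"turn":0,"grip":0},{"dp":[0,0,0],"turn":0,"grip":0},{"dp":[0,0,0],"turn":0,"grip":0},{"dp":[0,0,0],"turn":0,"grip":0}]'
python3 -m creep '[{"dp":[0,0,-0.01],"turn":0,"grip":0},{"dp":[0,0,-0.03],"turn":0,"grip":0},{"dp":[0,0,-0.03],"turn":0,"grip":0},{"dp":[0,0,-0.03],"turn":0,"grip":0},{"dp":[0,0,-0.03],"turn":0,"grip":0},{"dp":[0,0,-0.03],"turn":0,"grip":0},{"dp":[0,0,0],"turn":0,"grip":0},{"dp":[0,0,0],"turn":0,"grip":0}]'
python3 - <<'E'
from h import *
ims=[]
for c in ("scene","side"):
    p,d,M=snap(c,c+"5"); ims.append(p[:,:,::-1]); g=np.argwhere(d>0); P=pts(c,g,d)
    print(c,circ(P,.085,.12,.02,.59,-.22,.03)); r=np.hypot(P[:,0]-.5906,P[:,1]+.2197); k=(r>.014)&(r<.023)&(P[:,2]>.05); print("top z",np.percentile(P[k,2],[1,50,97,99.5]).round(4))
cv2.imwrite("pics/c5.png",np.hstack([cv2.resize(im[a:a+160,b:b+160],(400,400),interpolation=cv2.INTER_CUBIC) for im,a,b in zip(ims,(100,210),(180,300))]))
E
```

```text
position: [0.591, -0.2195, 0.2771]
ft_force: [-1.0, 5.0, -2.0]
t: 14.35
position: [0.5911, -0.2197, 0.2767]
tool_rot: [0.0, 0.188, 0.982, -0.0]
ft_force: [0.6, -0.5, -0.6]
grip_width: 0.0857
finger_force: 0.0
t: 15.02
position: [0.591, -0.2196, 0.4393]
tool_rot: [0.002, 0.188, 0.982, -0.001]
ft_force: [-0.1, 0.3, -0.8]
grip_width: 0.0856
finger_force: 0.0
scene (array([ 0.589 , -0.2206]), np.int64(171), 0.00107)
top z [0.0795 0.1214 0.5229 0.5258]
side (array([ 0.5915, -0.2197]), np.int64(220), 0.00109)
top z [0.0766 0.1263 0.704  0.7051]
```

View pics/c5.png

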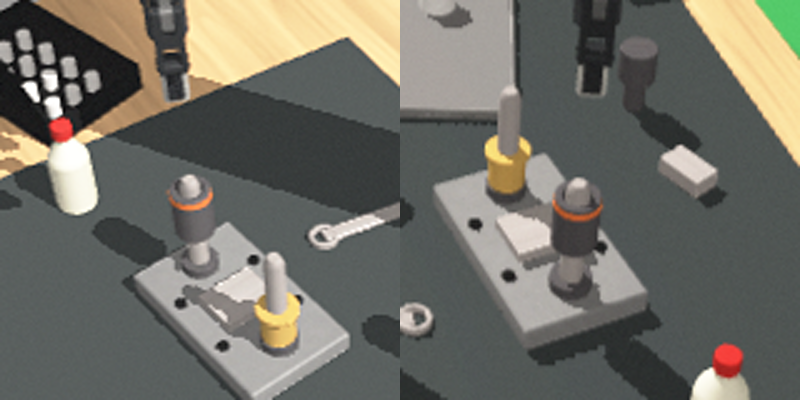

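The collar sits upright on the bare pillar (crop about (193,210) and (577,225)), band up. Its underside is at about 0.078, which matches the ball height less 16 mm, and the gripper is clear.

```bash
python3 -c "
from bench import manip; print(manip.hand_in())"
```

```text
the job is handed in; nothing more can be done
None
```

The orange-banded collar is clicked onto the bare pillar, band up and released. I felt the snap, and the highest vertical reading on the way down was about 9 N. The job is handed in, though the hand-in returned no verdict.

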